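# Run a fingertip along the reagent block to shut its flip lids

## Robot

A 7-joint arm with a two-finger parallel gripper is mounted at the origin on a cart in front of the work surface, level with it; the furniture and walls round the work are solid. World frame = base frame: x ahead of the robot, y to its left, z up, the work surface at z = 0. Lengths are in mm, angles in rad, forces in N, time in s.
With the tool pointing down it reaches from about 425 to 825 mm from the base axis. Payload 3.6 kg.
Tool frame: the origin (TCP) lies on the mounting face of the last link; the fingertips stand manip.nose_length ahead of it and the grasp point (between the pads) lies 167 mm ahead of it (manip.nose_length is the distance from the TCP to the fingertips, in mm); z points along the fingers, y is the line along which they close (so a half turn about z gives the same grasp; the last joint's range is limited). The gripper opens to 93 mm and grips with 3 to 60 N. Pads are 15 mm wide; open, the fingers measure 128 mm over their backs; the gripper's body (75 mm by 188 mm) begins 65 mm behind the grasp point.
Start: joints at [-1.218, 0.615, -0.013, 1.423, 0.008, 1.103, -0.04], TCP at [240.349, 603.911, 404.74] pointing down, gripper open.
Joint ranges: [-3.12, 3.12], [-0.3, 2.06], [-1.34, 1.32], [0.26, 2.42], [-1.36, 4.5], [0.01, 1.98], [-2.84, 2.84]. Speed limits (rad/s): [2.79, 2.79, 3.14, 3.14, 3.14, 3.14, 3.14].

## Interface

Orientations are given as a rotation vector (axis times angle).
In Python, from plant import manip, solver, imaging gives the robot as it stands. Calls block until the motion is done:
- manip.move_pose(position, orientation): joint-space move of the TCP to a pose.
- manip.move_straight(position, feed=150, ori=None): straight line of the TCP; ori=None keeps the orientation; feed is the mean speed in mm/s.
- manip.movej(angles): joint-space move.
- manip.release() and manip.close_gripper(strength=None): open the fingers fully, or close them until they stop; strength is the grip in N (None keeps the last).
- manip.wait(seconds).
- solver.inverse_kinematics(position, orientation): joint angles nearest the present ones, or None.
- manip.state(): the state.
- imaging.snapshot(name): name is "scene" or "top"; returns a dict with "pixels" (480x640x3 uint8, red, green, blue), "z_map" (480x640 float32, mm along the optical axis (not along the pixel's ray), 0 where there is no reading), "fx", "fy", "cx", "cy" (pixels), "xyz" and "orientation" of the camera in the world. Camera axes: x right, y up, looking along -z (the intrinsics and any distortion apply to the point x, -y, -z); pixel columns grow to the right and rows downward; lengths in mm; the calibration is good to about 2 mm. A picture is of the moment at which its call begins.
A pose or a line that the arm cannot do raises manip.MotionError and nothing moves.
- manip.hand_in(): hands the job in; it is judged then, once.
The state is a dict: "clock": time; "joint_positions": joint angles; "dq": joint speeds; "joint_efforts": joint torques, N m; "tcp_pos": TCP position; "eef_rot": TCP orientation; "ft_force": force on the tool from outside, world axes, zero at the start; "ft_torque": the same for the moment, N m; "grip_width": finger opening in mm; "grip_force": force on a finger pad.
Only numpy, scipy, OpenCV 4.12 (cv2) and the standard library are available. Lean on these libraries where they do the work, as an engineer would, in place of code of your own. Each camera call takes 0.05 s, during which the arm holds its last target. There are 200 camera calls.

## Task

Shut the five white flip lids of the curved blue reagent block by running your fingertips lightly along the row, from the end with the red stripe to the other end, so that each lid folds down flat before the next. Do not pick up, shove or press hard on the block, and leave everything around it where it is.

Things in the scene. Friction and masses are not known exactly. Their poses are not given: they have to be found in the camera images.
- block: blue curved reagent block, loose, 1.2 to 2 kg: an arc of mean radius 160 mm, 58 mm wide, 235 mm long, top face 36 mm above the bench. Origin: on the bench under the middle of the arc (lid 3). z up, +y towards the end with the red stripe, +x away from the arc's centre, which lies at (-160, 0) mm. Five white flip lids, 1 to 5 from the red stripe. Slides if pushed sideways with over about 5 N
- seat1 (a point): fixed point of the block: where the centre of the upper face of lid 1 is when the lid is shut (40.5 mm above the bench). All seats lie on the 160 mm arc, 40 mm apart along it
- seat2 (a point): fixed point of the block: where the centre of the upper face of lid 2 is when the lid is shut (40.5 mm above the bench). All seats lie on the 160 mm arc, 40 mm apart along it
- seat3 (a point): fixed point of the block: where the centre of the upper face of lid 3 is when the lid is shut (40.5 mm above the bench). All seats lie on the 160 mm arc, 40 mm apart along it
- seat4 (a point): fixed point of the block: where the centre of the upper face of lid 4 is when the lid is shut (40.5 mm above the bench). All seats lie on the 160 mm arc, 40 mm apart along it
- seat5 (a point): fixed point of the block: where the centre of the upper face of lid 5 is when the lid is shut (40.5 mm above the bench). All seats lie on the 160 mm arc, 40 mm apart along it
- lid1 (a joint): angle of flip lid 1 (the first, next to the red stripe): 0 shut, grows as it opens, up to 1.7; starts standing open at 0.9 to 1.5 rad. White plate, 30 mm along the arc, 28 across, 4 thick. Hinge pin across the arc, 15 mm before the seat (red-stripe side), 2 mm lower; free edge 15 mm after the seat. Stays where it is left; 0.006 N m moves it. Pushed from the red-stripe side it folds down onto a hard stop
- lid2 (a joint): angle of flip lid 2: 0 shut, grows as it opens, up to 1.7; starts standing open at 0.9 to 1.5 rad. White plate, 30 mm along the arc, 28 across, 4 thick. Hinge pin across the arc, 15 mm before the seat (red-stripe side), 2 mm lower; free edge 15 mm after the seat. Stays where it is left; 0.006 N m moves it. Pushed from the red-stripe side it folds down onto a hard stop
- lid3 (a joint): angle of flip lid 3: 0 shut, grows as it opens, up to 1.7; starts standing open at 0.9 to 1.5 rad. White plate, 30 mm along the arc, 28 across, 4 thick. Hinge pin across the arc, 15 mm before the seat (red-stripe side), 2 mm lower; free edge 15 mm after the seat. Stays where it is left; 0.006 N m moves it. Pushed from the red-stripe side it folds down onto a hard stop
- lid4 (a joint): angle of flip lid 4: 0 shut, grows as it opens, up to 1.7; starts standing open at 0.9 to 1.5 rad. White plate, 30 mm along the arc, 28 across, 4 thick. Hinge pin across the arc, 15 mm before the seat (red-stripe side), 2 mm lower; free edge 15 mm after the seat. Stays where it is left; 0.006 N m moves it. Pushed from the red-stripe side it folds down onto a hard stop
- lid5 (a joint): angle of flip lid 5 (the last): 0 shut, grows as it opens, up to 1.7; starts standing open at 0.9 to 1.5 rad. White plate, 30 mm along the arc, 28 across, 4 thick. Hinge pin across the arc, 15 mm before the seat (red-stripe side), 2 mm lower; free edge 15 mm after the seat. Stays where it is left; 0.006 N m moves it. Pushed from the red-stripe side it folds down onto a hard stop
- vial_pink: small glass vial with pink liquid and black cap, 27 mm across, 60 mm tall, 30 g, loose, stands inside the curve of the block. Origin at the centre of its underside; not to be disturbed
- dish: shallow petri dish, 56 mm across, 14 mm tall, loose, lies inside the curve of the block. Origin at the centre of its underside; not to be disturbed
- marker: red marker pen, 135 mm long, 17 mm tall, loose, lies along the outer side of the block. Origin at the centre of its underside; not to be disturbed
- vial_blue: small glass vial with blue liquid and black cap, 27 mm across, 60 mm tall, loose, stands to the right. Origin at the centre of its underside; not to be disturbed
- tube: capped 50 ml tube, blue cap, 34 mm across, 116 mm tall, loose, stands to the right. Origin at the centre of its underside; not to be disturbed
- timer: white bench timer with blue keys, 60 x 66 x 18 mm, loose, to the left. Origin at the centre of its underside; not to be disturbed
- slides: dark blue slide box, 36 x 84 x 32 mm, loose, at the left rear. Origin at the centre of its underside; not to be disturbed

How it is judged:
By the outcome, as a careful person would: the job done as asked, in the order asked, and still so for the second after the job is handed in, with the robot touching nothing.
It also fails if it takes over 48 s, if anything falls off the work surface, if the arm or the gripper's body presses on something with over 40 N, if the wrist force passes 120 N, or if a joint passes its speed limit or range.

## Working session

There is one attempt and no reset: what is moved stays moved. The work goes in short steps, each a Python script; the robot and the scene stay as the last script left them, time stands still between calls to the robot, and variables do not carry over. Pictures are saved under pics/ and viewed, at most 10 in all, crops included, and the job is handed in when it is done.

```bash
mkdir -p pics; cat > h.py <<'E'
import numpy as np, cv2
from scipy.spatial.transform import Rotation as R
from plant import manip, solver, imaging
def snap(n):
    s=imaging.snapshot(n)
    return s
def rot(s):
    o=np.array(s["orientation"],float)
    return o if o.shape==(3,3) else (R.from_rotvec(o).as_matrix() if o.size==3 else R.from_quat(o).as_matrix())
def ray(s,u,v):
    u=np.asarray(u,float);v=np.asarray(v,float)
    d=np.stack([(u-s["cx"])/s["fx"],-(v-s["cy"])/s["fy"],-np.ones_like(u)],-1)
    return d@rot(s).T
def plane(s,u,v,z):
    d=ray(s,u,v);c=np.array(s["xyz"]);return c+d*((z-c[2])/d[...,2])[...,None]
def cloud(s):
    v,u=np.mgrid[0:480,0:640]
    return np.array(s["xyz"])+ray(s,u,v)*s["z_map"][...,None]
E
python3 - <<'E'
from h import *
for n in("top","scene"):
    s=snap(n);cv2.imwrite(f"pics/{n}0.png",s["pixels"][...,::-1]);np.save(f"{n}.npy",s,allow_pickle=True)
    print({k:s[k] for k in s if k not in("pixels","z_map")})
print(manip.state(),manip.nose_length)
E
```

```text
{'fx': 456.2079742581887, 'fy': 456.2079742581887, 'cx': 316.5112436474839, 'cy': 237.7587536077831, 'xyz': array([ 468.7771081 ,  -16.9794977 , 1058.44658401]), 'orientation': array([ 0.06820714, -0.08739298, -1.57264596])}
{'fx': 511.081753969592, 'fy': 511.081753969592, 'cx': 323.94632023071273, 'cy': 241.03225526259564, 'xyz': array([ 941.65510823, -976.57353029,  666.73799662]), 'orientation': array([1.01315832, 0.2101295 , 0.34997472])}
{'clock': 0.1, 'joint_positions': array([-1.2184636 ,  0.61579108, -0.01262384,  1.42470874,  0.00809992,
        1.10340771, -0.04040438]), 'dq': array([-0.00057166, -0.00104657,  0.00071547, -0.00218181,  0.00124257,
       -0.00040527, -0.00089017]), 'joint_efforts': array([ 1.21168236e-03, -4.60037684e+01,  2.10096315e-01, -1.66245246e+01,
       -6.11978816e-02,  1.69312279e-02,  9.76416959e-05]), 'tcp_pos': array([240.27104061, 603.65978215, 403.7268283 ]), 'eef_rot': array([-0.59133756, -3.08502429,  0.00350017]), 'ft_force': array([ 1.4222577 , -0.67050969, -0.24266614]), 'ft_torque': array([ 0.01078827,  0.01914215, -0.04042076]), 'grip_force': 0.0, 'grip_width': 92.5861474584145} 186.1
```

View pics/top0.png

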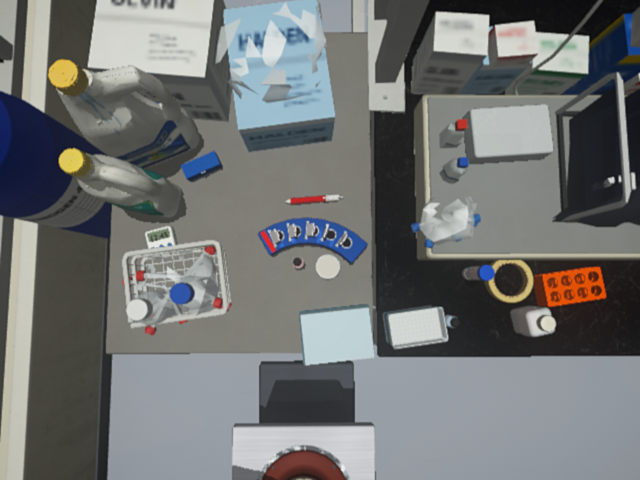

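View pics/scene0.png

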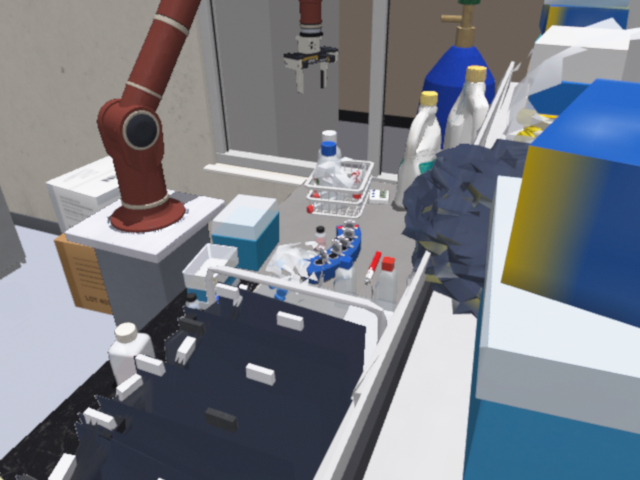

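The top view shows the block at px (260–368, 217–262), with the red stripe at its left end (266,240), which is +y. The arc's centre lies toward the robot. The pink vial (298,263) and dish (327,266) are inside the curve, and the marker (315,199) is outside it. The scene view shows the lids standing open on the block near (335,250).

```bash
cat > pose.py <<'E'
from h import *
from scipy.optimize import least_squares
def pose(s):
    im=s["pixels"];hsv=cv2.cvtColor(im,cv2.COLOR_RGB2HSV);P=cloud(s)
    roi=np.zeros((480,640),bool);roi[205:275,250:380]=1
    m=roi&(hsv[...,0]>95)&(hsv[...,0]<130)&(hsv[...,1]>120)&(hsv[...,2]>60)
    red=roi&((hsv[...,0]<8)|(hsv[...,0]>172))&(hsv[...,1]>150)&(np.mgrid[0:480,0:640][0]>215)
    m2=((m|red)*255).astype(np.uint8)
    m2=cv2.morphologyEx(m2,cv2.MORPH_CLOSE,np.ones((5,5)))
    c=max(cv2.findContours(m2,cv2.RETR_EXTERNAL,cv2.CHAIN_APPROX_NONE)[0],key=cv2.contourArea)[:,0]
    B=plane(s,c[:,0],c[:,1],36.)[:,:2]
    rr=np.argwhere(red);r0=plane(s,rr[:,1],rr[:,0],36.)[:,:2].mean(0)
    h=235/320.
    def res(p):   # signed distance of outline points to annular sector
        d=B-p[:2];r=np.hypot(*d.T);a=np.arctan2(d[:,1],d[:,0])-p[2]
        q=np.stack([abs(r-160)-29,(abs(a)-p[3])*r],1)
        return np.where(q.max(1)>0,np.hypot(*np.maximum(q,0).T),q.max(1))
    g=B.mean(0)
    f=least_squares(res,[g[0]-160,g[1],0.,h],loss="soft_l1",f_scale=1.5)
    return f,B,r0,m,red,P
E
python3 - <<'E'
from pose import *
s=np.load("top.npy",allow_pickle=True).item()
f,B,r0,m,red,P=pose(s);p=f.x
print(p,"rms",np.sqrt((f.fun**2).mean()),"red",r0,red.sum(),m.sum(), "red ang",np.arctan2(*(r0-p[:2])[::-1])-p[2],"ztop",np.median(P[m][:,2]),np.percentile(P[m][:,2],[10,90]))
print("origin",p[:2]+160*np.array([np.cos(p[2]),np.sin(p[2])]))
im=s["pixels"][...,::-1][190:290,230:390]
cv2.imwrite("pics/crop.png",cv2.resize(im,None,fx=5,fy=5,interpolation=cv2.INTER_CUBIC))
# heights of things
for n,(u,v) in dict(vial=(298,263),dish=(327,266),marker=(315,199),ice=(337,335),basket=(228,245),bottle=(140,185),box=(287,132)).items():
    print(n,P[v,u].round())
roi=P[190:290,225:390];print((roi[...,2]).max())
E
```

```text
[ 4.26518348e+02 -5.87302932e+00 -1.04522694e-01  7.31800995e-01] rms 1.5295137776810712 red [563.29979605  79.90298149] 98 1560 red ang 0.6646326122611095 ztop 36.428909377781395 [33.52670662 38.80674492]
origin [585.64514434 -22.56622612]
vial [513.  11.  59.]
dish [508. -54.  14.]
marker [663. -27.  15.]
ice [364. -69. 123.]
basket [558. 176.  -1.]
bottle [653. 302. 215.]
box [792.  34. 104.]
1058.4465840104563
```

View pics/crop.png

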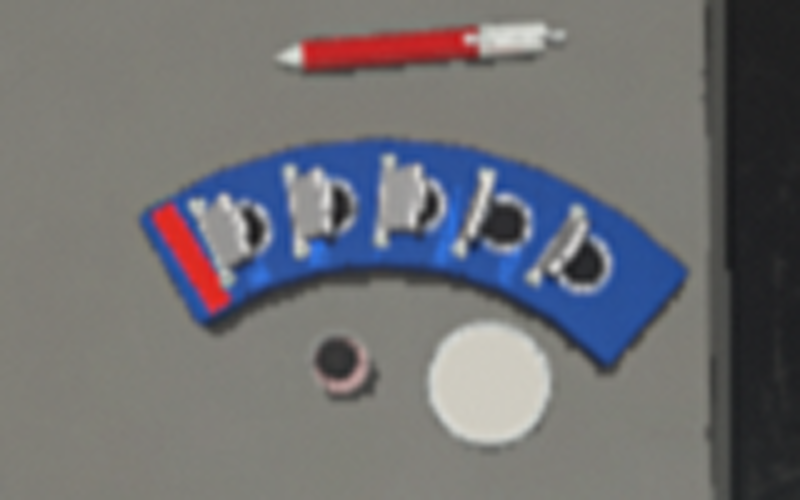

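The outline fit is good (rms 1.5 mm, half-angle 0.732 against a nominal 0.734). The crop shows all five lids open, hinged on the red-stripe side. Next I check obstacle heights on the approach and reachability along the arc.

```bash
cat > arc.py <<'E'
from h import *
PX=np.array([426.518,-5.873]);TH=-0.10452;NL=manip.nose_length
def pt(s,z,off=0.):   # s mm along arc from lid-1 hinge, towards lid 5; tool y radial, tip at height z
    a=TH+0.5+15/160-s/160
    er=np.array([np.cos(a),np.sin(a),0])
    Z=np.array([0,0,-1.]);Y=er*SG;X=np.cross(Y,Z)
    return np.r_[PX+(160+off)*er[:2],z+NL],R.from_matrix(np.stack([X,Y,Z],1)).as_rotvec()
SG=1
E
python3 - <<'E'
import arc;from arc import *
s=np.load("top.npy",allow_pickle=True).item();P=cloud(s).reshape(-1,3);P=P[s["z_map"].ravel()>0]
for x in range(250,850,50):print(x,[int(q[:,2].max()) if len(q:=P[(abs(P[:,0]-x)<25)&(abs(P[:,1]-y)<25)]) else None for y in range(550,-250,-50)])
for arc.SG in(1,-1):
    print(arc.SG,[(lambda q:None if q is None else q.round(2))(solver.inverse_kinematics(*pt(x,z))) for x,z in((-15,150),(-15,45),(100,45),(190,45))])
E
```

```text
250 [None, None, None, None, None, None, None, None, None, None, None, None, None, None, None, None]
300 [None, None, 4, 5, 4, 3, 4, 5, 5, 5, 4, 122, 124, 123, 123, 5]
350 [None, None, 5, 6, 49, 47, 6, 5, 6, 5, 5, 125, 124, 124, 124, 93]
400 [None, None, 5, 5, 192, 192, 145, 141, 95, 6, 6, 124, 124, 124, 123, 93]
450 [None, None, 5, 90, 192, 192, 195, 193, 96, 8, 6, 6, 6, 5, 7, 6]
500 [None, None, 6, 95, 107, 125, 147, 146, 97, 5, 43, 63, 19, 38, 4, 5]
550 [None, None, 6, 94, 95, 113, 109, 104, 95, 40, 70, 66, 68, 75, 40, 6]
600 [243, None, 5, 6, 116, 111, 5, 5, 6, 42, 74, 71, 75, 68, 6, 134]
650 [268, 306, 188, 308, 308, 251, 7, 6, 5, 6, 18, 20, 20, 19, 7, 7]
700 [None, 316, 205, 308, 307, 244, 37, 8, 8, 6, 5, 6, 10, 10, 5, 5]
750 [None, 315, 199, 384, 385, 268, 92, 39, 6, 6, 5, 6, 7, 7, 6, 5]
800 [280, 305, None, 386, 388, 338, 311, 5, 164, 247, 197, 166, 166, 6, 5, 6]
1 [array([-0.33,  0.57,  0.22,  1.76, -0.16,  0.83,  0.55]), array([-0.28,  0.72,  0.16,  1.85, -0.18,  0.6 ,  0.57]), array([-0.18,  0.75,  0.31,  1.79, -0.35,  0.65,  0.19]), array([-0.08,  0.74,  0.38,  1.87, -0.44,  0.62, -0.12])]
-1 [array([-0.8 ,  0.83,  1.13,  1.78, -0.84,  1.11, -1.94]), array([-0.79,  1.02,  1.13,  1.86, -1.1 ,  1.05, -1.74]), array([ 0.28,  0.77, -0.44,  1.78,  0.47,  0.7 ,  2.59]), array([ 0.33,  0.72, -0.27,  1.85,  0.32,  0.61,  2.3 ])]
```

```bash
python3 - <<'E'
from arc import *
t=lambda l:print(l,(q:=manip.state())["clock"].__round__(2),q["tcp_pos"].round(1),q["ft_force"].round(2),q["grip_width"].__round__(1))
manip.close_gripper(3);t("close")
p,o=pt(-22,240);manip.move_straight(p,400,o);t("over")
p,o=pt(-22,75);manip.move_straight(p,250,o);t("down");print(p)
F=[]
for _ in range(4):F.append(manip.state()["ft_force"]);manip.wait(.05)
print(np.round(F,2));t("w")
s=snap("scene");cv2.imwrite("pics/a.png",cv2.resize(s["pixels"][...,::-1][180:300,250:410],None,fx=5,fy=5,interpolation=cv2.INTER_CUBIC))
E
```

```text
close 1.55 [240.3 603.9 404.7] [-0.06  0.73 -0.01] 0.5
over 3.22 [555.3  90.  426. ] [-0.41 -0.19 -0.09] 0.7
down 4.03 [556.6  88.6 262.1] [-0.16 -0.55  0.73] 0.5
[556.10995011  87.96689806 261.1       ]
[[-0.16 -0.55  0.73]
 [ 1.77  0.88 -0.12]
 [ 0.2   0.77  0.83]
 [-0.3   0.22  0.54]]
w 4.22 [556.6  88.1 262.7] [ 0.67 -0.13 -0.88] 0.5
```

View pics/a.png

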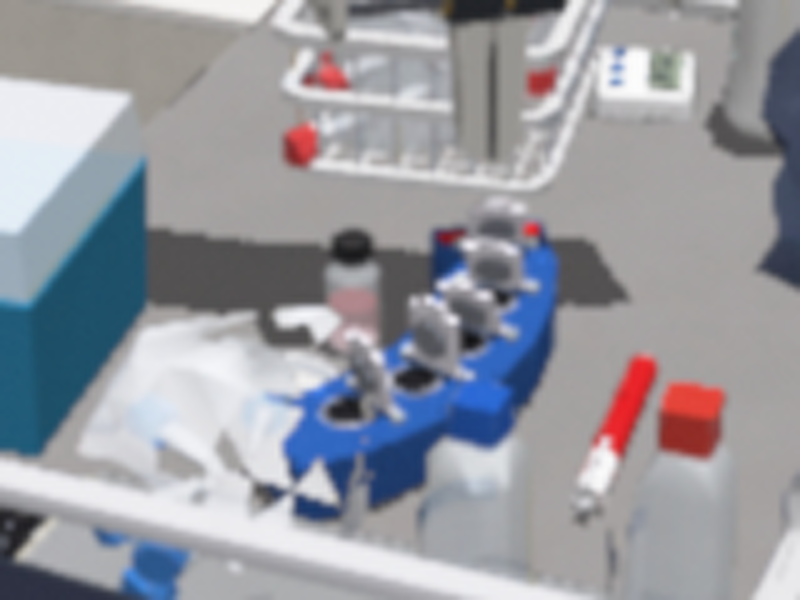

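The closed fingertips (crop px 490,155) stand above the red-stripe end, in line with the lid row. Now lid 1: a forward-and-down stroke, then a gentle, force-guided touch.

```bash
cat >> arc.py <<'E'
def go(s,z,feed):
    p,o=pt(s,z);manip.move_straight(p,feed,o)
def force(n=10):
    f=[]
    for _ in range(n):f.append(manip.state()["ft_force"]);manip.wait(.01)
    return np.mean(f,0)
def fold(i,z0=43.,zmin=39.,thr=1.3):
    h=40*(i-1)
    go(h-12,52,80);b=force(12)
    go(h+4,47.5,50);go(h+20,z0,50)
    z=z0
    while True:
        f=force()-b
        print(i,round(z,1),f.round(2),round(manip.state()["clock"],2))
        if f[2]>thr or z<=zmin:break
        z-=.4;go(h+20,z,10)
    return z
E
python3 - <<'E'
from arc import *
print(fold(1))
go(28,54,60)
s=snap("scene");cv2.imwrite("pics/b.png",cv2.resize(s["pixels"][...,::-1][180:300,250:410],None,fx=5,fy=5,interpolation=cv2.INTER_CUBIC))
print(manip.state()["clock"])
E
```

```text
1 43.0 [-0.27  0.11  0.09] 5.89
1 42.6 [-0.07  0.01  0.11] 6.22
1 42.2 [-0.55 -0.35  0.61] 6.56
1 41.8 [-0.3  -0.29  0.24] 6.89
1 41.4 [-0.06 -0.06  0.48] 7.22
1 41.0 [-0.07 -0.15  0.33] 7.56
1 40.6 [-0.98 -0.13  3.03] 7.89
40.60000000000001
8.35
```

View pics/b.png

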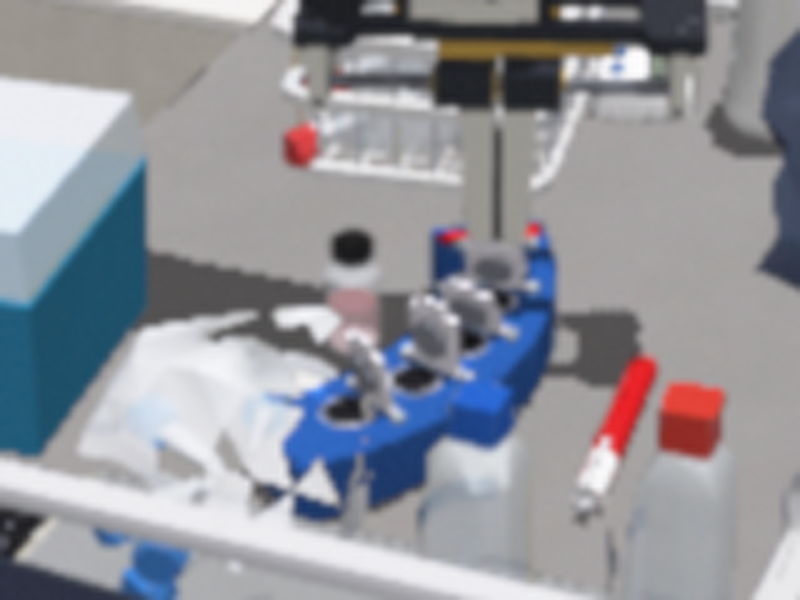

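Contact came at 40.6 mm with 3 N, which matches the seat height. Lid 1 is flat (hidden behind the fingers), lids 2–5 still stand open, and the block hasn't moved. Continuing with lids 2–5.

```bash
python3 - <<'E'
from arc import *
for i in range(2,6):
    fold(i,z0=41.6,zmin=39.8,thr=1.1)
    if i<5: go(40*i-12,54,60)
go(184,60,60);go(184,130,200)
p,o=pt(184,240);manip.move_straight(p,300,o)
# clear the top view: back towards the start
manip.move_straight([400,-330,430],400)
s=snap("top");np.save("top2.npy",s,allow_pickle=True)
cv2.imwrite("pics/c.png",cv2.resize(s["pixels"][...,::-1][190:290,230:390],None,fx=5,fy=5,interpolation=cv2.INTER_CUBIC))
P=cloud(s)
for i in range(5):
    for d in(8,15,25):
        p=pt(40*i+d,0)[0][:2];q=P[(np.hypot(*(P[...,:2]-p).transpose(2,0,1))<4)];print(i+1,d,np.median(q[:,2]).round(1),q[:,2].max().round(1),end=" | ")
from pose import pose
print("\n",pose(s)[0].x,manip.state()["clock"])
E
```

```text
2 41.6 [-0.26  0.16 -0.14] 9.76
2 41.2 [-0.31 -0.17  0.05] 10.09
2 40.8 [-0.5   0.49  0.92] 10.43
2 40.4 [-1.47  0.69  4.74] 10.76
3 41.6 [ 0.04 -0.29 -0.43] 12.58
3 41.2 [-0.01 -0.46 -0.25] 12.92
3 40.8 [-0.33  0.13  0.75] 13.25
3 40.4 [-1.32  0.42  4.95] 13.58
4 41.6 [0.18 0.13 0.2 ] 15.41
4 41.2 [0.08 0.02 0.14] 15.74
4 40.8 [0.08 0.67 1.04] 16.07
4 40.4 [-0.93  0.65  5.26] 16.41
5 41.6 [ 0.32  0.22 -0.32] 18.23
5 41.2 [ 0.31  0.1  -0.18] 18.57
5 40.8 [-0.17  0.49  0.67] 18.9
5 40.4 [-0.72  0.55  4.99] 19.23
1 8 41.1 42.0 | 1 15 41.2 46.7 | 1 25 41.4 43.5 | 2 8 39.9 42.4 | 2 15 42.0 44.3 | 2 25 41.3 45.1 | 3 8 41.1 42.9 | 3 15 41.9 44.1 | 3 25 42.4 43.0 | 4 8 41.8 43.8 | 4 15 40.6 45.1 | 4 25 39.9 42.8 | 5 8 39.5 44.4 | 5 15 41.8 44.3 | 5 25 40.6 45.2 | 
 [ 4.26524630e+02 -5.71624150e+00 -1.04579950e-01  7.29117468e-01] 21.6167
```

View pics/c.png

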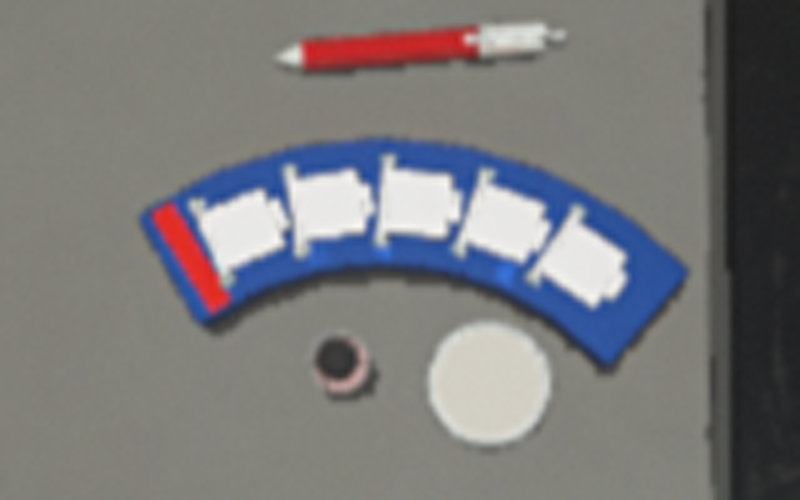

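All five lids lie flat. The block pose is unchanged to within 0.2 mm, and the vial, dish and marker are where they were. The arm is well clear.

```bash
python3 -c "
from plant import manip
print(manip.hand_in())"
```

```text
the job is handed in; nothing more can be done
None
```

All five lids were shut flat in order from the red stripe, with light touches of 3 to 5 N; the block, pink vial, dish and marker stayed put, and I handed the job in at about 22 s with the arm clear.

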